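# Lay a tall turning blank down against the bench-hook stop

## Robot

A 6-joint arm with a two-finger parallel gripper is mounted at the origin on the work surface. World frame = base frame: x ahead of the robot, y to its left, z up, the work surface at z = 0. Lengths are in m, angles in rad, forces in N, time in s.
With the tool pointing down it reaches from about 0.375 to 0.9 m from the base axis. Payload 3.1 kg.
Tool frame: the origin (TCP) lies at the very end of the fingers, on their centre line; the grasp point (between the pads) lies 19 mm behind it (robot.tcp_to_grasp is the z of the grasp point in the tool frame, in m); z points along the fingers, y is the line along which they close (so a half turn about z gives the same grasp; the last joint's range is limited). The gripper opens to 87 mm and grips with 3 to 60 N. Pads are 19 mm wide; open, the fingers measure 117 mm over their backs; the gripper's body (75 mm by 190 mm) begins 51 mm behind the grasp point.
Start: joints at [-1.333, 0.527, 1.433, -0, 1.181, -0.178], TCP at [0.253, -0.571, 0.223] pointing down, gripper open.
Joint ranges: [-3.08, 3.08], [-0.75, 2.2], [0.22, 2.44], [-1.43, 4.57], [0, 2.65], [-2.85, 2.85]. Speed limits (rad/s): [2.79, 2.79, 3.14, 3.14, 3.14, 3.14].

## Interface

Orientations are given as a rotation vector (axis times angle).
In Python, from workcell import robot gives the robot as it stands.
- The arm moves only by the shell command python3 -m pendant 'ROWS' [FORCE]. ROWS is JSON, a list of rows, each a list of 7 numbers: the shift along the tool's x, y, z in mm, then the turn, a rotation vector about the tool's x, y, z in degrees, then the opening in per cent of the stroke, from 0 (shut) to 100 (fully open). In form: [[dx, dy, dz, ax, ay, az, jaw], ...]. A call has 1 to 12 rows; each row shifts and turns the commanded pose from where the row before left it, along the tool's axes as they then stand; what a row does not reach is not made up. A row lasts 1/8 s, in which the tool goes at most 62.5 mm and 10.7 degrees, less where a joint would pass 70% of its speed; a pose out of reach is approached as far as the arm can. A call is refused whole if a number of a shift passes 62.5 or a number of a turn 10.7, either way. A call with a gripper value outside its range is refused whole. The fingers move at their own pace and stop on an object; FORCE is the grip in N (left out, the last holds). Time passes only in rows, so rows that do not move let the fingers close. It gives the time, the measured TCP pose, the force, the opening and the grip force at its end, in the units of the state.
- robot.get_state(): the state, without advancing time (a new reading comes with each control period).
- robot.camera(name): name is "scene" or "top"; returns a dict with "color" (420x560x3 uint8, blue, green, red), "vfov" (degrees; the focal length in pixels is half the picture's height over the tangent of half this angle, whatever the lens; pixels are square), "cx", "cy" (the principal point, pixels), "R" (3x3) and "t" (3): a world point X has camera coordinates R X + t. Camera axes: x right, y down, z forward; pixel columns grow to the right and rows downward; lengths in m; the calibration is good to about 2 mm. A picture is of the moment at which its call begins. There is no depth.
- robot.job_done(): hands the job in; it is judged then, once.
Trained networks look in the newest picture that a camera, given by its name, has taken for a name from the list of things; names that differ only in an ending like _2 or _b are one class to them, and where a whole thing is asked for, a point or a joint stands for the part that bears it (a point fixed in the world has none). Each returns a list of dicts, best first, with "score" (0 to 1); they miss things now and then, are a little off and sometimes report something else, mostly with a low value. They report only what shows in the picture. A call takes as long as a camera call. They do not tell look-alikes from the thing itself.
- robot.boxes_of(camera, name): "bbox" ([centre column, centre row, width, height] as shares, 0 to 1, of the picture: columns of its width, rows of its height, round what is visible of it).
- robot.outline_of(camera, name): "region" (420x560 bool, what is visible of it) and "bbox" ([centre column, centre row, width, height] as shares, 0 to 1, of the picture: columns of its width, rows of its height, round what is visible of it).
- robot.tip_of(camera, name): "xy" ([column, row] as shares, 0 to 1, of the picture: columns of its width, rows of its height: a listed point, or the origin of a listed thing).
The state is a dict: "time_s": time; "joint_pos": joint angles; "joint_velocities": joint speeds; "joint_efforts": joint torques, N m; "position": TCP position; "orientation": TCP orientation; "force": force on the tool from outside, world axes, zero at the start; "moment": the same for the moment, N m; "grip_width": opening from 0.0 (shut) to 1.0 (fully open); "gripper_force": force on a finger pad.
Only numpy, scipy, OpenCV 4.12 (cv2) and the standard library are available. Lean on these libraries where they do the work, as an engineer would, in place of code of your own. Each camera call takes 0.05 s, during which the arm holds its last target. There are 200 camera calls.

## Task

Tip the tall square wooden blank over onto its side on the bench hook, away from the stop bar, and guide it down with open fingers so that it lands gently and never falls; then push it lightly along until its foot end sits flush against the stop bar. Do not pinch, grip or lift it, and leave the other things on the bench where they stand.

Things in the scene. Friction and masses are not known exactly. Their poses are not given: they have to be found in the camera images.
- bench_hook: bench hook: a fixed plywood board, 30 mm thick and 160 mm wide, with a dark wooden stop bar (25 mm thick, 25 mm high above the board, full width) across one end. Origin on the bench (z=0) below the middle of the bar's inner face; +x runs along the board away from the bar; the board ends, free, at x = 175 mm (the bare bench lies beyond), y runs across it (+-80 mm), z up. The lying blank (195 mm) overhangs that free end.
- stop_face (a point): middle of the lower edge of the stop bar's inner face, on the board's top (30 mm above the bench); axes as bench_hook.
- blank_foot (a point): centre of the foot face of the tall square wooden blank (45 x 45 x 195 mm). It starts standing on this face on the board, 6 to 20 mm from the stop bar, square to the bar within 0.1 rad. z points along the blank from foot to top; at the start x points away from the stop bar, roughly along bench_hook's x. It balances on its foot edge at a lean of about 0.23 rad and falls by itself beyond that.
- blank_top (a point): centre of the top face of the blank, 195 mm from the foot along the blank's z.
- goblet: bystander: turned wooden goblet, 56 mm wide, 105 mm high, loose; origin at the centre of its underside.
- short_billet: bystander: short round wooden billet standing on end, 52 mm diameter, 75 mm high, loose; origin at the centre of its underside.
- gauge_block: bystander: steel block 60 x 35 x 50 mm high, loose; origin at the centre of its underside.
- blank: the whole blank, 0.2 to 0.35 kg, uniform; origin and axes as blank_foot. Friction coefficient on the board about 0.5 to 0.7. Tipped over and lying, its foot is up to 65 mm from the bar and its top end overhangs the board, which still carries it.
Not all that is in view belongs to the job. Leave any green or purple look-alike of the blank alone.

How it is judged:
On the way:
1. the blank lies on its side on the board, foot end towards the stop bar (angle between blank_foot's own z axis and vertical between 1.5 and 1.64 rad and x of blank_top in the frame of stop_face above 0.15 m), for 0.2 s.
At the end, for the whole second after the job is handed in: The blank lies at rest on one of its sides on the board (level within 0.04 rad, square to the stop bar within 0.1 rad, not more than 60 mm off the board's middle line), its foot end no more than 5 mm from the stop bar, and the fingers are clear of it (angle between blank_foot's own z axis and vertical between 1.53 and 1.61 rad and angle between the z axis of blank_foot and the x axis of stop_face, either way round below 0.1 rad and x of blank_foot in the frame of stop_face between -0.004 and 0.005 m and y of blank_foot in the frame of stop_face between -0.06 and 0.06 m and z of blank_foot in the frame of stop_face between 0.018 and 0.027 m and x of blank_top in the frame of stop_face above 0.18 m and linear speed of blank below 0.01 m/s and contact force between blank and the fingers below 0.1 N); the robot touches nothing.
It fails at once if the blank falls or is thrown over (turns faster than 3.5 rad/s) (angular speed of blank above 3.5 rad/s).
It fails at once if the blank is lifted: its foot centre rises more than 40 mm above the board (flat on its side it is 22 mm) (z of blank_foot in the frame of stop_face above 0.04 m).
It fails at once if the blank falls off the board (z of blank_foot in the frame of stop_face below -0.01 m).
It fails at once if the blank is gripped or pressed with more than 32 N (contact force between blank and the fingers above 32 N).
It fails at once if one of the bystanders (goblet, short billet, steel block) is moved more than 15 mm (distance of any of goblet, short_billet, gauge_block from where it was at the start of the episode above 0.015 m).
It also fails if it takes over 72 s, if anything falls off the work surface, if the arm or the gripper's body presses on something with over 40 N, if the wrist force passes 120 N, or if a joint passes its speed limit or range.

## Working session

There is one attempt and no reset: what is moved stays moved. The work goes in short steps, Python scripts to look and compute and a shell command to move; the robot and the scene stay as the last step left them, time stands still between calls to the robot, and variables do not carry over. Pictures are saved under pics/ and viewed, at most 10 in all, crops included, and the job is handed in when it is done.

```bash
mkdir -p pics; cat > h.py <<'E'
import numpy as np, cv2
from workcell import robot
from scipy.spatial.transform import Rotation as Rn
def ray(c,u,v):
    f=c["color"].shape[0]/2/np.tan(np.radians(c["vfov"])/2)
    R=np.array(c["R"]);t=np.array(c["t"])
    return -R.T@t, R.T@np.array([(u-c["cx"])/f,(v-c["cy"])/f,1])
def atz(c,u,v,z):
    o,d=ray(c,u,v); return o+d*(z-o[2])/d[2]
def proj(c,X):
    f=c["color"].shape[0]/2/np.tan(np.radians(c["vfov"])/2)
    p=np.array(c["R"])@np.array(X)+np.array(c["t"]); return f*p[0]/p[2]+c["cx"],f*p[1]/p[2]+c["cy"]
E
python3 - <<'E'
from h import *
ims=[]
for n in ("scene","top"):
    c=robot.camera(n); cv2.imwrite(f"pics/{n}1.png",c["color"]); print(n,c["vfov"],c["cx"],c["cy"],-np.array(c["R"]).T@c["t"],np.round(c["R"],3).tolist())
    for k in ("blank","bench_hook","goblet","short_billet","gauge_block"):
        print(k,[(round(b["score"],2),np.round(np.array(b["bbox"])*[560,420,560,420]).tolist()) for b in robot.boxes_of(n,k)[:4]])
    for k in ("blank_foot","blank_top","stop_face"):
        print(k,[(round(b["score"],2),np.round(np.array(b["xy"])*[560,420],1).tolist()) for b in robot.tip_of(n,k)[:4]])
E
```

```text
scene 55.22362517702943 283.24857877582866 208.71621607910885 [1.01053279 0.07970135 0.64670552] [[-0.307, 0.952, 0.004], [0.662, 0.216, -0.718], [-0.684, -0.218, -0.696]]
blank [(0.96, [202.0, 206.0, 43.0, 94.0]), (0.84, [289.0, 224.0, 31.0, 95.0]), (0.7, [289.0, 150.0, 34.0, 62.0])]
bench_hook [(0.7, [308.0, 258.0, 112.0, 84.0])]
goblet [(0.82, [256.0, 310.0, 39.0, 63.0]), (0.68, [331.0, 333.0, 38.0, 50.0]), (0.18, [192.0, 265.0, 39.0, 33.0])]
short_billet [(0.66, [331.0, 334.0, 37.0, 53.0]), (0.24, [291.0, 225.0, 27.0, 92.0])]
gauge_block [(0.75, [192.0, 267.0, 36.0, 34.0])]
blank_foot [(0.79, [205.3, 238.8]), (0.73, [289.1, 259.9]), (0.68, [192.2, 274.6]), (0.3, [326.1, 346.0])]
blank_top [(0.9, [188.7, 164.6]), (0.82, [289.7, 187.4]), (0.56, [287.6, 129.8])]
stop_face [(0.87, [268.8, 250.7])]
top 51.12011684489995 278.4212797424894 207.02811751221827 [ 0.43182921 -0.07986906  1.05098794] [[-0.001, -1.0, 0.003], [-0.992, 0.0, -0.13], [0.13, -0.003, -0.992]]
blank [(0.84, [268.0, 210.0, 28.0, 37.0]), (0.73, [356.0, 223.0, 42.0, 36.0]), (0.63, [300.0, 309.0, 32.0, 35.0])]
bench_hook [(0.62, [256.0, 230.0, 103.0, 84.0])]
goblet [(0.7, [276.0, 160.0, 25.0, 31.0])]
short_billet [(0.86, [219.0, 164.0, 21.0, 31.0])]
gauge_block [(0.79, [345.0, 192.0, 32.0, 22.0])]
blank_foot [(0.83, [294.4, 301.8]), (0.69, [348.9, 228.5]), (0.6, [266.4, 213.6])]
blank_top [(0.87, [299.7, 311.7]), (0.71, [262.9, 202.4]), (0.63, [363.0, 219.4])]
stop_face [(0.64, [287.1, 222.9])]
```

View pics/scene1.png

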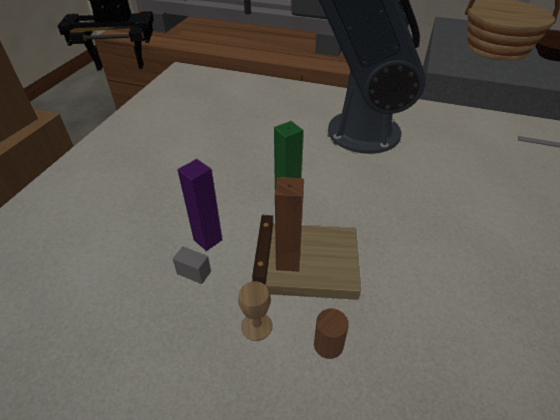

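View pics/top1.png

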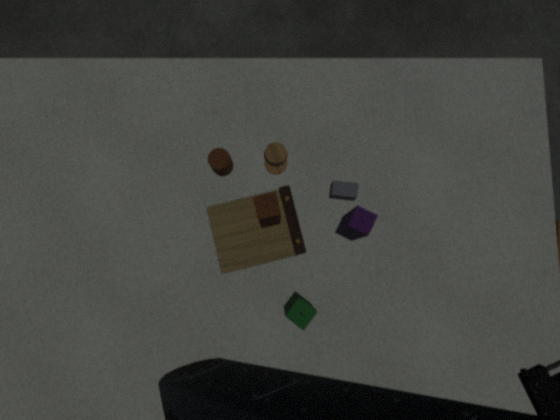

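Candidates for the blank are brown (289,224), purple (202,206) and green (289,150) in the scene view. I choose the brown one, which stands on the board by the dark bar. In the top view it is at (268,210), with the bar from (285,188) to (300,253). I'll check this in a crop of both views.

```bash
python3 - <<'E'
import cv2,numpy as np
a=cv2.imread("pics/top1.png")[140:290,195:395]; b=cv2.imread("pics/scene1.png")[165:305,235:375]
a=cv2.convertScaleAbs(a,alpha=2.2)
a=cv2.resize(a,None,fx=4,fy=4,interpolation=cv2.INTER_CUBIC)[:, :800];cv2.imwrite("pics/c_top.png",a)
cv2.imwrite("pics/c_scene.png",cv2.resize(b,None,fx=4,fy=4,interpolation=cv2.INTER_CUBIC))
E
```

```text
(no output)
```

View pics/c_top.png

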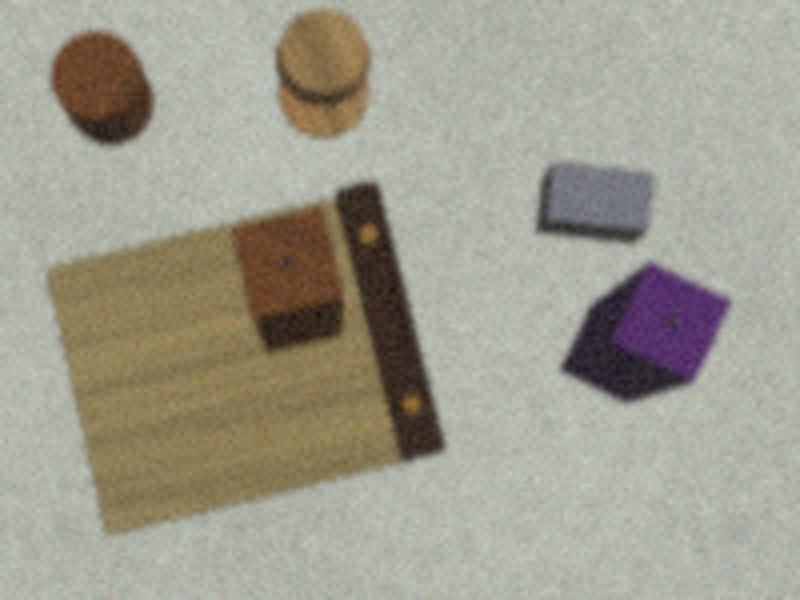

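View pics/c_scene.png

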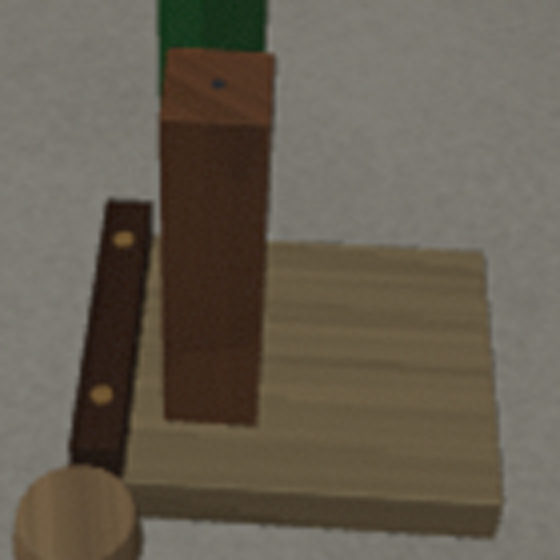

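The crop confirms it: in the top crop the brown blank's top corners are (235,225), (325,206), (342,297) and (255,314), with the bar just right of it. The board's free end is on the left, at (50,268) and (105,533).

```bash
cat >> h.py <<'E'
E
python3 - <<'E'
from h import *
c=robot.camera("top"); s=robot.camera("scene")
def g(pts,z): return np.array([atz(c,195+u/4,140+v/4,z)for u,v in pts])
def gs(pts,z): return np.array([atz(s,235+u/4,165+v/4,z)for u,v in pts])
np.set_printoptions(precision=4,suppress=True)
B=g([(50,268),(105,533),(403,460)],.03);print("board",B[:,:2])
bar=g([(338,188),(378,182),(443,447),(403,460)],.055);print("bar",bar[:,:2])
T=g([(235,225),(325,206),(342,297),(255,314)],.225);print("top",T[:,:2],T.mean(0))
print("foot near",g([(268,350),(338,333)],.03)[:,:2])
print("scene top",gs([(167,50),(273,56),(270,123),(162,120)],.225)[:,:2],gs([(218,84)],.225)[:,:2], "foot",gs([(167,420),(257,426)],.03)[:,:2],"board",gs([(485,250),(500,500)],.03)[:,:2])
for k,p,z in(("gob",(323,55),.105),("billet",(97,75),.075),("gauge",(600,187),.05)): print(k,g([p],z)[:,:2])
ang=[np.arctan2(*(a-b)[1::-1]) for a,b in((B[0],B[1]),(bar[0],bar[3]),(bar[1],bar[2]),(T[0],T[3]),(T[1],T[2]))];print("y-dir angs",ang)
print("x-dir",[np.arctan2(*(a-b)[1::-1]) for a,b in((B[1],B[2]),(T[0],T[1]),(T[3],T[2]))])
fx=bar[[0,3]];print("bar inner mid",fx.mean(0))
print(robot.get_state()["position"],robot.get_state()["orientation"],Rn.from_rotvec(robot.get_state()["orientation"]).as_matrix())
E
```

```text
board [[ 0.5656  0.0834]
 [ 0.412   0.0487]
 [ 0.4536 -0.1228]]
bar [[ 0.6087 -0.0853]
 [ 0.6122 -0.1083]
 [ 0.4603 -0.1444]
 [ 0.4531 -0.1218]]
top [[ 0.5607 -0.0353]
 [ 0.5698 -0.0781]
 [ 0.5262 -0.0862]
 [ 0.5181 -0.0451]] [ 0.5437 -0.0612  0.225 ]
foot near [[ 0.5174 -0.0445]
 [ 0.5273 -0.0853]]
scene top [[ 0.5299 -0.0849]
 [ 0.5201 -0.0425]
 [ 0.5596 -0.0326]
 [ 0.571  -0.0731]] [[ 0.5437 -0.0587]] foot [[ 0.5685 -0.0735]
 [ 0.5586 -0.0317]] board [[0.4114 0.0504]
 [0.5644 0.0855]]
gob [[ 0.6743 -0.0768]]
billet [[0.6703 0.0518]]
gauge [[ 0.6101 -0.2369]]
y-dir angs [np.float64(0.22224185405483324), np.float64(0.2303823202679704), np.float64(0.23338739454006158), np.float64(0.22481955729908396), np.float64(0.18229983407319705)]
x-dir [np.float64(1.8087983962152483), np.float64(1.7813387954258675), np.float64(1.7645846342636737)]
bar inner mid [ 0.5309 -0.1035  0.055 ]
[ 0.2531 -0.5715  0.2226] [3.0735 0.65   0.    ] [[ 0.9144  0.4049  0.    ]
 [ 0.4049 -0.9144 -0.0001]
 [-0.      0.0001 -1.    ]]
```

```bash
python3 -m pendant '[[0,0,-35,0,0,0,100],[0,0,-45,0,0,0,100],[0,0,-45,0,0,0,100],[20,-15,-15,0,0,0,100],[40,-30,0,0,0,0,100],[45,-33,0,0,0,0,100],[45,-33,0,0,0,0,100],[45,-33,0,0,0,0,100],[45,-33,0,0,0,0,100],[45,-33,0,0,0,0,100],[45,-33,0,0,0,0,100],[45,-33,0,0,0,0,100]]'; python3 -m pendant '[[40,-30,0,0,0,0,100],[30,-24,0,0,0,0,100],[20,-16,0,0,0,6,100],[8,-6,0,0,0,5.6,100],[0,0,0,0,0,0,100]]'; python3 -c "
from h import *
s=robot.get_state();print(s['joint_pos']);print(Rn.from_rotvec(s['orientation']).as_matrix())"
```

```text
time_s: 2.5
position: [0.4837, -0.1638, 0.3613]
orientation: [-3.071, -0.65, 0.003]
force: [0.3, 0.5, -0.1]
grip_width: 1.0
gripper_force: 0.0
time_s: 3.12
position: [0.5428, -0.0567, 0.3613]
orientation: [-3.121, -0.341, 0.004]
force: [-1.1, 0.0, 0.2]
grip_width: 1.003
gripper_force: 0.0
[-3.08974566e-01  2.84866221e-01  1.43707562e+00  3.12189384e-04
  1.42275305e+00  1.04386690e+00]
[[ 0.97634816  0.21618528 -0.00286143]
 [ 0.21618946 -0.97635065  0.00123748]
 [-0.00252623 -0.00182683 -0.99999514]]
```

```bash
python3 -m pendant '[[0,-30,0,-10,0,0,100],[0,-30,0,-10,0,0,100],[0,-30,0,-10,0,0,100],[0,-30,0,-10,0,0,100],[0,-20,0,-10,0,0,100],[0,0,0,0,0,0,100]]'; python3 -c "
from h import *
s=robot.get_state();print(s['joint_pos']);print(Rn.from_rotvec(s['orientation']).as_matrix())"
```

```text
time_s: 3.88
position: [0.514, 0.0694, 0.3153]
orientation: [2.256, 0.256, 0.104]
force: [0.5, -0.6, 1.6]
grip_width: 1.0
gripper_force: 0.0
[ 0.36799693  0.45074517  1.63398458 -0.88557386  1.35764698  2.05096929]
[[ 0.97575047  0.14893146  0.1604071 ]
 [ 0.21859445 -0.62522094 -0.74920974]
 [-0.01129102  0.76610586 -0.64261522]]
```

```bash
python3 -m pendant '[[0,-43,25,0,0,0,100],[0,-43,25,0,0,0,100],[0,-43,25,0,0,0,100],[0,-43,25,0,0,0,100],[0,-41,25,0,0,0,100],[0,0,0,0,0,0,100]]'; python3 -c "
from h import *
s=robot.get_state();print(s['joint_pos']);print(Rn.from_rotvec(s['orientation']).as_matrix())"
```

```text
time_s: 4.62
position: [0.5068, 0.1059, 0.0738]
orientation: [2.258, 0.244, 0.105]
force: [0.9, 0.5, 0.6]
grip_width: 1.0
gripper_force: 0.0
[ 0.43394058  0.85141097  1.72176726 -0.98891362  1.10537901  2.50582658]
[[ 0.9774751   0.14043981  0.15754074]
 [ 0.21095029 -0.62710338 -0.74982753]
 [-0.00651131  0.76617101 -0.64260376]]
```

```bash
python3 -m pendant '[[0,45,-26,0,0,0,100],[0,45,-26,0,0,0,100],[0,45,-26,0,0,0,100],[0,45,-26,0,0,0,100],[0,44,-26,0,0,0,100],[0,0,0,10,0,0,100],[0,0,0,10,0,0,100],[0,30,0,10,0,0,100],[0,40,0,10,0,0,100],[0,40,0,10,0,0,100],[0,0,0,0,0,0,100]]'; python3 - <<'E'
from h import *
s=robot.get_state();print(s['joint_pos']);M=Rn.from_rotvec(s['orientation']).as_matrix();print(M)
T=np.array([.5435,-.060,.30]);print("tool shift mm",1000*M.T@(T-s['position']))
W=np.c_[[.977,.213,0],[.213,-.977,0],[0,0,-1]]
print("turn deg tool",np.degrees(Rn.from_matrix(M.T@W).as_rotvec()))
E
```

```text
time_s: 6.0
position: [0.5396, -0.0451, 0.3711]
orientation: [3.121, 0.318, 0.012]
force: [-0.5, 0.4, -0.3]
grip_width: 0.999
gripper_force: 0.0
[-2.89346692e-01  2.65535788e-01  1.43834821e+00 -9.21262468e-04
  1.42901028e+00  1.07877906e+00]
[[ 0.97947789  0.20138975  0.00807652]
 [ 0.20142174 -0.97949886 -0.00335597]
 [ 0.00723509  0.00491388 -0.99996175]]
tool shift mm [ 0.29239842 15.00676526 71.15237215]
turn deg tool [ 0.28400293 -0.41287088 -0.67945036]
```

```bash
python3 -m pendant '[[0,15,31,0.3,-0.4,-0.7,100],[0,0,40,0,0,0,100],[0,0,20,0,0,0,100],[0,0,0,0,0,0,100],[0,0,0,0,0,0,100]]'; python3 - <<'E'
from h import *
c=robot.camera("scene");p=robot.get_state()['position'];print(proj(c,p))
cv2.imwrite("pics/ch.png",cv2.resize(c["color"][80:300,160:440],None,fx=2.7,fy=2.7,interpolation=cv2.INTER_CUBIC))
E
```

```text
time_s: 6.62
position: [0.5422, -0.0507, 0.2779]
orientation: [-3.119, -0.357, 0.006]
force: [-0.1, -0.7, -0.7]
grip_width: 0.999
gripper_force: 0.0
(np.float64(295.2772244980825), np.float64(159.98912257026814))
```

View pics/ch.png

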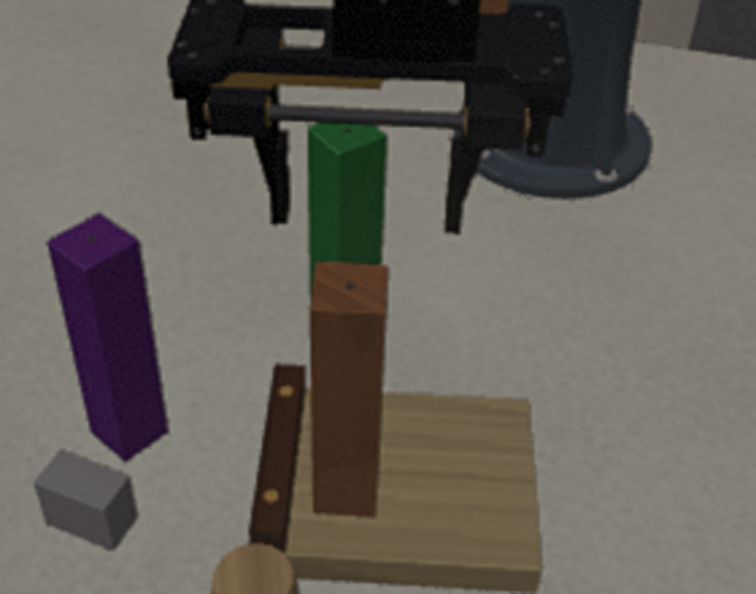

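The straddling tips are at crop (280,222) and (455,230) and the blank's top centre is at (350,287). The tool is about 10 mm too far from the bar, so I shift it, descend, then narrow the opening without touching.

```bash
python3 -m pendant '[[0,9,0,0,0,0,100],[0,0,0,0,0,0,100],[0,0,25,0,0,0,100],[0,0,25,0,0,0,100],[0,0,25,0,0,0,100],[0,0,8,0,0,0,100],[0,0,0,0,0,0,88],[0,0,0,0,0,0,78],[0,0,0,0,0,0,78]]'; python3 - <<'E'
from h import *
c=robot.camera("scene");s=robot.get_state();print(Rn.from_rotvec(s['orientation']).as_matrix())
cv2.imwrite("pics/ch2.png",cv2.resize(c["color"][100:300,180:400],None,fx=2.7,fy=2.7,interpolation=cv2.INTER_CUBIC))
E
```

```text
time_s: 7.8
position: [0.5438, -0.0595, 0.1934]
orientation: [-3.118, -0.355, 0.009]
force: [0.1, 0.0, 0.5]
grip_width: 0.8
gripper_force: 0.0
[[ 0.97440426  0.2247144  -0.00630621]
 [ 0.22473663 -0.97441474  0.00306072]
 [-0.00545708 -0.00439962 -0.99997543]]
```

View pics/ch2.png

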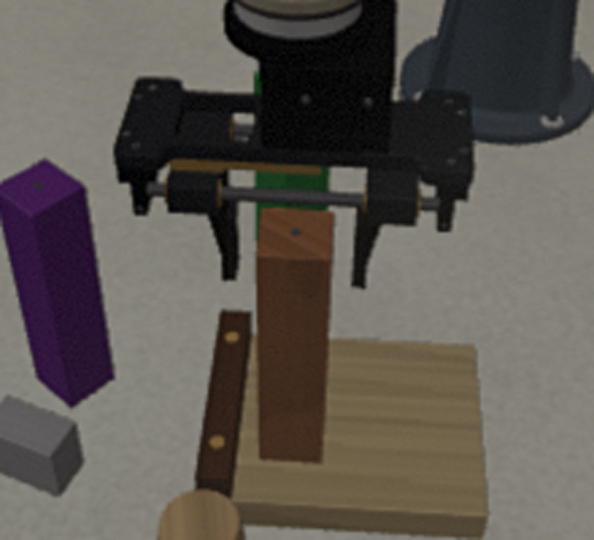

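The blank stands centred between the tips, whose inner edges are at crop x 238 and 353; the blank spans 258 to 331. I now tip it by turning about its front foot edge.

```bash
python3 -m pendant '[[0,0,0,0,0,0,68],[0,0,0,0,0,0,68],[0,-4,-0.5,-1.4,0,0,68],[0,-5.8,-0.7,-2,0,0,68],[0,-5.8,-0.7,-2,0,0,68],[0,-5.8,-0.7,-2,0,0,68],[0,-5.8,-0.7,-2,0,0,68],[0,0,0,0,0,0,68]]'; python3 - <<'E'
from h import *
c=robot.camera("scene");print([(round(b["score"],2),np.round(np.array(b["xy"])*[560,420],1).tolist()) for b in robot.tip_of("scene","blank_top")+robot.tip_of("scene","blank_foot")])
s=robot.get_state();M=Rn.from_rotvec(s['orientation']).as_matrix();print(M[:,2]); print(s['gripper_force'],s['moment'])
E
```

```text
time_s: 8.85
position: [0.5364, -0.0313, 0.194]
orientation: [2.964, 0.341, 0.016]
force: [0.4, -1.0, -0.2]
grip_width: 0.68
gripper_force: 0.0
[(0.83, [192.7, 164.5]), (0.82, [287.2, 129.5]), (0.56, [310.3, 187.3]), (0.95, [205.1, 239.2]), (0.91, [288.0, 198.5]), (0.9, [289.9, 260.7]), (0.72, [309.3, 187.7])]
[ 0.0292254  -0.15562927 -0.98738311]
1.3789942201469785e-05 [0.12252511 0.03123882 0.02107966]
```

```bash
python3 -m pendant '[[0,-3,-0.4,-1,0,0,68],[0,-3,-0.4,-1,0,0,68],[0,-3,-0.4,-1,0,0,68],[0,-3,-0.4,-1,0,0,68],[0,-3,-0.4,-1,0,0,68],[0,-3,-0.4,-1,0,0,68],[0,-3,-0.4,-1,0,0,68],[0,-3,-0.4,-1,0,0,68],[0,-3,-0.4,-1,0,0,68],[0,0,0,0,0,0,68]]'; python3 - <<'E'
from h import *
c=robot.camera("scene");print([(round(b["score"],2),np.round(np.array(b["xy"])*[560,420],1).tolist()) for b in robot.tip_of("scene","blank_top")+robot.tip_of("scene","blank_foot")])
s=robot.get_state();M=Rn.from_rotvec(s['orientation']).as_matrix();print(M[:,2]); print(s['gripper_force'],s['moment'])
cv2.imwrite("pics/ch3.png",cv2.resize(c["color"][100:300,180:400],None,fx=2.7,fy=2.7,interpolation=cv2.INTER_CUBIC))
E
```

```text
time_s: 10.25
position: [0.5306, -0.0057, 0.1913]
orientation: [2.808, 0.323, 0.04]
force: [0.3, 0.2, -0.3]
grip_width: 0.681
gripper_force: 0.1
[(0.71, [289.6, 127.4]), (0.64, [335.9, 190.5]), (0.6, [191.5, 164.8]), (0.19, [267.3, 251.5]), (0.87, [204.1, 238.4]), (0.73, [289.4, 259.4]), (0.63, [287.0, 199.4])]
[ 0.06349137 -0.30423756 -0.95047796]
0.09039669705089182 [ 0.21178989  0.06363638 -0.0204975 ]
```

View pics/ch3.png

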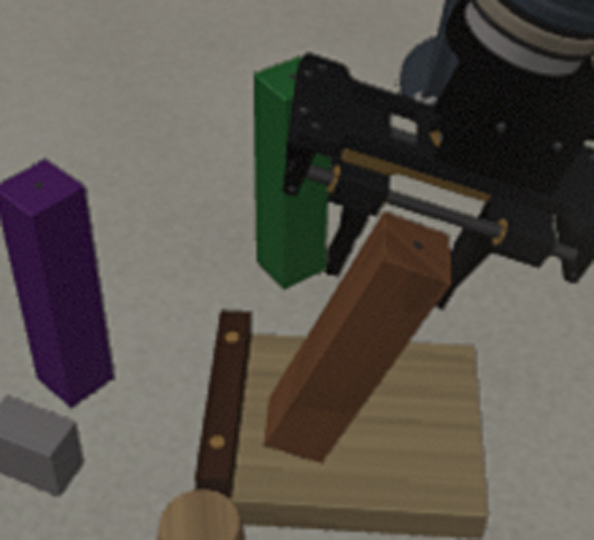

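The blank now leans on the front finger (tool at 18°), its foot edge still in place at crop (265–325, 445–460). I continue the turn while opening gradually.

```bash
python3 -m pendant '[[0,-4,-0.5,-1.5,0,0,68],[0,-5.8,-0.7,-2,0,0,70],[0,-5.8,-0.7,-2,0,0,72],[0,-5.8,-0.7,-2,0,0,74],[0,-5.8,-0.7,-2,0,0,76],[0,-5.8,-0.7,-2,0,0,78],[0,-5.8,-0.7,-2,0,0,80],[0,-5.8,-0.7,-2,0,0,82],[0,0,0,0,0,0,84]]'; python3 -m pendant '[[0,-5.8,-0.7,-2,0,0,85],[0,-5.8,-0.7,-2,0,0,86],[0,-5.8,-0.7,-2,0,0,88],[0,-5.8,-0.7,-2,0,0,90],[0,-5.8,-0.7,-2,0,0,92],[0,-5.8,-0.7,-2,0,0,94],[0,-5.8,-0.7,-2,0,0,96],[0,-5.8,-0.7,-2,0,0,98],[0,0,0,0,0,0,100],[0,0,0,0,0,0,100]]'; python3 - <<'E'
from h import *
c=robot.camera("scene")
s=robot.get_state();M=Rn.from_rotvec(s['orientation']).as_matrix();print(M); print(s['joint_pos'])
d=(np.array(s['position'])-[.531,-.1035,0]);print("X,Y,Z",d@[-.227,.974,0],d@[-.974,-.227,0],d[2])
cv2.imwrite("pics/ch4.png",cv2.resize(c["color"][130:300,200:420],None,fx=2.7,fy=2.7,interpolation=cv2.INTER_CUBIC))
E
```

```text
time_s: 11.52
position: [0.5211, 0.0357, 0.1771]
orientation: [2.541, 0.293, 0.077]
force: [-0.0, 0.2, -0.7]
grip_width: 0.833
gripper_force: 0.3
time_s: 12.78
position: [0.5127, 0.0726, 0.152]
orientation: [2.264, 0.26, 0.111]
force: [0.2, -0.2, -1.1]
grip_width: 1.0
gripper_force: 0.4
[[ 0.97460446  0.14983215  0.1664226 ]
 [ 0.22384618 -0.63111047 -0.74269271]
 [-0.0062482   0.76108469 -0.64862243]]
[ 0.37204555  0.69733887  1.75381624 -0.98267817  1.12977946  2.36331895]
X,Y,Z 0.17559302696890106 -0.02213239845120751 0.1521488145087425
```

View pics/ch4.png

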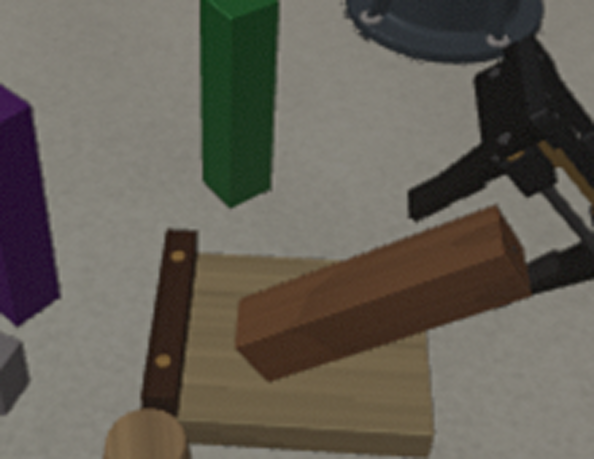

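The blank lies on the front finger at roughly 57°, its foot near crop (240–270, 300–380). I hold the tool angle and lower it.

```bash
python3 -m pendant '[[0,-4,1.5,0,0,0,100],[0,-6,2.2,0,0,0,100],[0,-6,2.2,0,0,0,100],[0,-6,2.2,0,0,0,100],[0,-6,2.2,0,0,0,100],[0,-6,2.2,0,0,0,100],[0,-6,2.2,0,0,0,100],[0,-6,2.2,0,0,0,100],[0,-6,2.2,0,0,0,100],[0,-6,2.2,0,0,0,100],[0,-6,2.2,0,0,0,100],[0,-4,1.5,0,0,0,100]]'; python3 -m pendant '[[0,-3,1.1,0,0,0,100],[0,-3,1.1,0,0,0,100],[0,-3,1.1,0,0,0,100],[0,-3,1.1,0,0,0,100],[0,0,0,0,0,0,100]]'; python3 - <<'E'
from h import *
c=robot.camera("scene")
s=robot.get_state()
d=(np.array(s['position'])-[.531,-.1035,0]);print("X,Y,Z",d@[-.227,.974,0],d@[-.974,-.227,0],d[2])
cv2.imwrite("pics/ch5.png",cv2.resize(c["color"][130:300,200:420],None,fx=2.7,fy=2.7,interpolation=cv2.INTER_CUBIC))
E
```

```text
time_s: 14.32
position: [0.5062, 0.0973, 0.0834]
orientation: [2.263, 0.261, 0.111]
force: [0.3, -0.2, -1.1]
grip_width: 1.001
gripper_force: 0.5
time_s: 14.95
position: [0.5051, 0.1016, 0.0716]
orientation: [2.263, 0.261, 0.111]
force: [0.0, -0.1, 0.0]
grip_width: 0.999
gripper_force: 0.6
X,Y,Z 0.2056451003484029 -0.02143069340477693 0.07169362653661589
```

View pics/ch5.png

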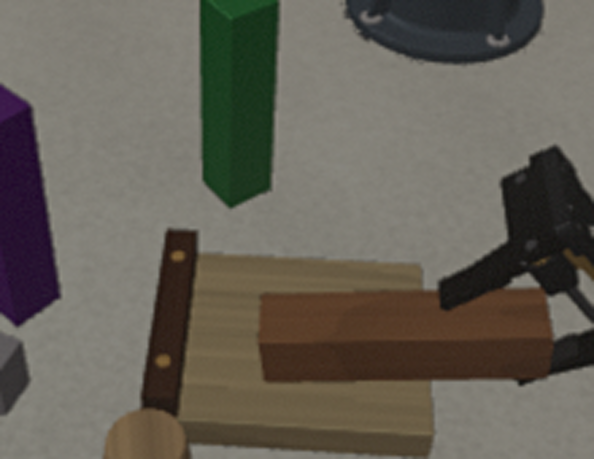

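Nearly level now, foot at crop (260,295)–(262,380). I lower the last bit, then draw the fingers out along the blank's axis.

```bash
python3 -m pendant '[[0,-3,1.1,0,0,0,100],[0,-3,1.1,0,0,0,100],[0,-3,1.1,0,0,0,100],[0,-3,1.1,0,0,0,100],[0,-3,1.1,0,0,0,100],[0,-3,1.1,0,0,0,100],[0,0,0,0,0,0,100]]'; python3 -m pendant '[[0,-6,-8,0,0,0,100],[0,-13,-15,0,0,0,100],[0,-19,-23,0,0,0,100],[0,-19,-23,0,0,0,100],[0,-13,-15,0,0,0,100],[0,0,-40,0,0,0,100],[0,0,-40,0,0,0,100],[0,0,0,0,0,0,100]]'; python3 - <<'E'
from h import *
c=robot.camera("top")
for n in("top","scene"):
    if n=="scene": c=robot.camera(n)
    for k in("blank_foot","blank_top"):
        for b in robot.tip_of(n,k):
            p=atz(c,b["xy"][0]*560,b["xy"][1]*420,.0525)-[.531,-.1035,0];print(n,k,round(b["score"],2),np.round([p@[-.227,.974,0],p@[-.974,-.227,0]],4))
s=robot.get_state();d=(np.array(s['position'])-[.531,-.1035,0]);print("X,Y,Z",d@[-.227,.974,0],d@[-.974,-.227,0],d[2],s['joint_pos'])
E
```

```text
time_s: 15.88
position: [0.5035, 0.1081, 0.0535]
orientation: [2.264, 0.262, 0.111]
force: [0.3, 1.2, -0.6]
grip_width: 0.998
gripper_force: 0.7
time_s: 16.88
position: [0.4664, 0.2773, 0.1085]
orientation: [2.266, 0.263, 0.119]
force: [0.1, 0.6, -0.4]
grip_width: 0.996
gripper_force: 0.0
top blank_foot 0.95 [ 0.0653 -0.0263]
top blank_foot 0.77 [0.0241 0.1841]
top blank_foot 0.59 [-0.1304  0.0534]
top blank_top 0.88 [-0.1742  0.0328]
top blank_top 0.67 [0.0146 0.2045]
top blank_top 0.56 [ 0.2559 -0.0324]
scene blank_foot 0.86 [ 0.0586 -0.0149]
scene blank_foot 0.84 [0.0192 0.1491]
scene blank_foot 0.78 [-0.1242  0.0068]
scene blank_top 0.95 [0.0109 0.415 ]
scene blank_top 0.93 [-0.206   0.2221]
scene blank_top 0.85 [ 0.2583 -0.0233]
X,Y,Z 0.38119773582899813 -0.02133408956677104 0.10593381750877444 [ 0.70623539  0.8534105   1.500269   -0.75770987  1.36687041  2.43597724]
```

```bash
python3 -m pendant '[[0,0,0,10,0,0,50],[0,0,0,10,0,0,20],[0,0,0,10,0,0,20],[0,0,0,10,0,0,20],[0,0,0,9.5,0,0,20],[0,0,0,0,0,-10,20],[0,0,0,0,0,-10,20],[0,0,0,0,0,-10,20],[0,0,0,0,0,-10,20],[0,0,0,0,0,-10,20],[0,0,0,0,0,-10,20]]'; python3 -m pendant '[[0,0,0,0,0,-10,20],[0,0,0,0,0,-10,20],[0,0,0,0,0,-10,20],[0,0,0,0,0,0,20]]'; cat >> h.py <<'E'
def goal(X,Y,Z,ang=1.797):
    s=robot.get_state();M=Rn.from_rotvec(s['orientation']).as_matrix();p=np.array(s['position'])
    hx=np.array([-.227,.974,0]);hy=np.array([-.974,-.227,0]);o=np.array([.531,-.1035,0])
    d=p-o;print("XYZ",d@hx,d@hy,d[2]);print("shift",1000*M.T@(o+X*hx+Y*hy+[0,0,Z]-p))
    x=np.array([np.cos(ang),np.sin(ang),0])*np.sign(M[:,0]@hx);W=np.c_[x,np.cross([0,0,-1],x),[0,0,-1]]
    print("turn",np.degrees(Rn.from_matrix(M.T@W).as_rotvec()),"sgn",M[:,0]@hx,"F",s['force'])
E
python3 -c "
from h import *
goal(.30,-.028,.05)"
```

```text
time_s: 18.55
position: [0.4652, 0.2729, 0.1061]
orientation: [-2.52, -1.873, 0.015]
force: [-0.5, 0.0, -0.5]
grip_width: 0.204
gripper_force: 0.0
time_s: 19.05
position: [0.4653, 0.2731, 0.1062]
orientation: [-1.958, -2.452, 0.013]
force: [0.8, -0.1, -0.5]
grip_width: 0.199
gripper_force: 0.0
XYZ 0.381682012112132 -0.021474703659354055 0.10622102345480211
shift [-81.45587377   7.48170919  56.32900153]
turn [-0.50477803  0.1199654  -0.16138153] sgn 1.0000847292561665 F [ 0.82626958 -0.0888772  -0.46142304]
```

```bash
python3 -m pendant '[[-27,2.5,0,-0.5,0,0,20],[-27,2.5,20,0,0,0,20],[-27,2,20,0,0,0,20],[0,0,19,0,0,0,20],[0,0,0,0,0,0,20],[-10,0,0,0,0,0,20],[-8,0,0,0,0,0,20],[-6,0,0,0,0,0,20],[-3,0,0,0,0,0,20],[-3,0,0,0,0,0,20],[-3,0,0,0,0,0,20],[-3,0,0,0,0,0,20]]'; python3 -c "
from h import *
goal(.2045,-.028,.047)"
```

```text
time_s: 20.55
position: [0.4989, 0.1614, 0.048]
orientation: [1.955, 2.457, 0.001]
force: [-0.6, 1.5, 0.0]
grip_width: 0.199
gripper_force: 0.7
XYZ 0.26532557168983645 -0.028891167012297426 0.04800033351663908
shift [-60.77770121  -0.74371331   1.09415437]
turn [0.09918694 0.0896364  0.02341221] sgn 1.0000984820977916 F [-0.63874692  1.53471257  0.03160734]
```

```bash
python3 -m pendant '[[-4,0,0,0,0,0,20],[-4,0,0,0,0,0,20],[-4,0,0,0,0,0,20],[-4,0,0,0,0,0,20],[-4,0,0,0,0,0,20],[-4,0,0,0,0,0,20],[-4,0,0,0,0,0,20],[-4,0,0,0,0,0,20],[-4,0,0,0,0,0,20],[-4,0,0,0,0,0,20],[-3,0,0,0,0,0,20],[-2,0,0,0,0,0,20]]'; python3 - <<'E'
from h import *
goal(.2045,-.028,.047)
c=robot.camera("top")
for n in("top","scene"):
    if n=="scene": c=robot.camera(n)
    for k in("blank_foot","blank_top"):
        for b in robot.tip_of(n,k):
            p=atz(c,b["xy"][0]*560,b["xy"][1]*420,.0525)-[.531,-.1035,0];print(n,k,round(b["score"],2),np.round([p@[-.227,.974,0],p@[-.974,-.227,0]],4))
E
```

```text
time_s: 22.05
position: [0.5091, 0.1174, 0.0481]
orientation: [1.955, 2.456, 0.0]
force: [-0.7, 1.6, -1.0]
grip_width: 0.203
gripper_force: 0.5
XYZ 0.22013543318913342 -0.02881586314781723 0.04807273664384773
shift [-15.59204456  -0.77293007   1.09790389]
turn [0.10031756 0.09742859 0.01528727] sgn 1.0000979149414648 F [-0.71468199  1.63991278 -0.95373642]
top blank_foot 0.97 [-0.1281  0.052 ]
top blank_foot 0.93 [ 0.0173 -0.0345]
top blank_foot 0.78 [0.0235 0.187 ]
top blank_top 0.85 [-0.1637  0.0384]
top blank_top 0.83 [0.0173 0.2061]
top blank_top 0.62 [ 0.2152 -0.0268]
scene blank_foot 0.85 [0.0222 0.1391]
scene blank_foot 0.61 [-0.1227  0.0048]
scene blank_foot 0.56 [ 0.0091 -0.0251]
scene blank_top 0.84 [-0.2086  0.226 ]
scene blank_top 0.81 [ 0.2084 -0.0245]
scene blank_top 0.69 [0.0179 0.4114]
```

```bash
python3 -m pendant '[[-2,0,0,0,0,0,20],[-2,0,0,0,0,0,20],[-2,0,0,0,0,0,20],[-2,0,0,0,0,0,20],[-1.5,0,0,0,0,0,20]]'; python3 -m pendant '[[-1,0,0,0,0,0,20],[-1,0,0,0,0,0,20]]';python3 -m pendant '[[-1,0,0,0,0,0,20],[-1,0,0,0,0,0,20]]';
```

```text
time_s: 22.98
position: [0.5112, 0.1083, 0.0481]
orientation: [1.955, 2.456, 0.001]
force: [-0.5, 2.7, 1.4]
grip_width: 0.202
gripper_force: 1.2
time_s: 23.22
position: [0.5116, 0.1064, 0.0481]
orientation: [1.955, 2.456, 0.001]
force: [-1.1, 2.8, 2.1]
grip_width: 0.2
gripper_force: 1.3
time_s: 23.48
position: [0.5117, 0.106, 0.0482]
orientation: [1.959, 2.456, 0.003]
force: [-2.2, 12.2, 2.9]
grip_width: 0.204
gripper_force: 5.6
```

```bash
python3 -m pendant '[[-0.3,0,0,0,0,0,20],[0,0,0,0,0,0,20]]'; python3 -m pendant '[[3,0,0,0,0,0,20],[10,0,0,0,0,0,20],[30,0,0,0,0,0,20],[50,0,0,0,0,0,20],[0,0,-40,0,0,0,20],[0,0,-50,0,0,0,20],[0,0,0,0,0,0,20]]'; python3 - <<'E'
from h import *
a=robot.camera("top")["color"][150:280,200:330];b=robot.camera("scene")["color"][200:320,220:400]
a=cv2.resize(cv2.convertScaleAbs(a,alpha=2.2),(390,390),interpolation=cv2.INTER_CUBIC);b=cv2.resize(b,(400,267),interpolation=cv2.INTER_CUBIC)
cv2.imwrite("pics/end.png",np.hstack([a,cv2.copyMakeBorder(b,0,123,0,0,0)]))
E
```

```text
time_s: 23.72
position: [0.5117, 0.106, 0.0482]
orientation: [1.958, 2.456, 0.003]
force: [-1.6, 10.1, 2.9]
grip_width: 0.202
gripper_force: 5.0
time_s: 24.6
position: [0.4939, 0.1957, 0.1414]
orientation: [1.949, 2.452, 0.01]
force: [0.7, 0.3, -0.1]
grip_width: 0.198
gripper_force: 0.0
```

View pics/end.png

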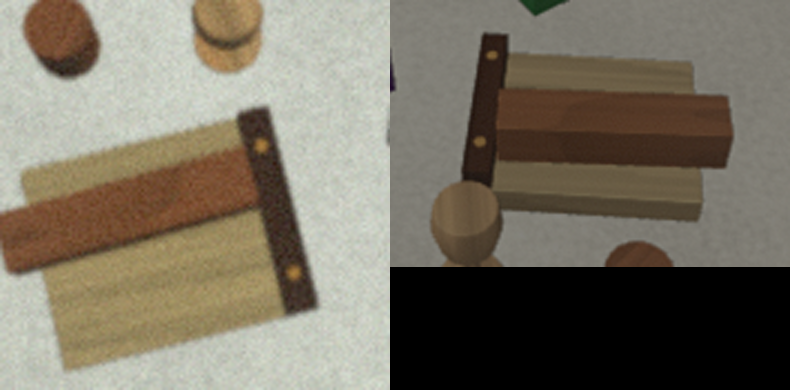

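The foot is flush against the bar (top half of the crop, 245–262, 148–207) and square to it. The blank lies flat and the fingers are clear.

```bash
python3 -c "
from workcell import robot
print(robot.job_done())"
```

```text
the job is handed in; nothing more can be done
None
```

I tipped the blank down gently onto its side and pushed it flush and square to the stop bar. The last picture shows it so with the fingers clear; I handed the job in after about 25 s, and no verdict was returned.

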